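# Size an unmarked pin in the hole gauge

## Task

Take the pin from the single stand and size it in the hole gauge: put it through the widest hole first, then step down hole by hole until one refuses it, pressing only lightly there (under 25 N) for about half a second to be sure. Then leave the pin standing fully home, shoulder on the plate, in the smallest hole that it passed, and let go. Leave the two pins in the double stand and the other things alone.

Things in the scene. Friction and masses are not known exactly. Their poses are not given: they have to be found in the camera images.
- pin_p_grip (a point): Centre of the round grip (22 mm across, 54 mm long) of one of three steel pins that look alike in their sockets. Below the grip's flat underside (shoulder) a shank 32 mm long: 9, 12 or 15 mm across, one of each; which is not told. This point is 27 mm above the shoulder, 59 mm above the foot. z along the pin, up. At the start the pin hangs upright by its shoulder, 40 mm above the worktop.
- pin_p_tip (a point): Centre of the foot face (1 mm chamfer) of the pin of point pin_p_grip; z up along the pin.
- pin_q_grip (a point): Centre of the round grip (22 mm across, 54 mm long) of one of three steel pins that look alike in their sockets. Below the grip's flat underside (shoulder) a shank 32 mm long: 9, 12 or 15 mm across, one of each; which is not told. This point is 27 mm above the shoulder, 59 mm above the foot. z along the pin, up. At the start the pin hangs upright by its shoulder, 40 mm above the worktop.
- pin_q_tip (a point): Centre of the foot face (1 mm chamfer) of the pin of point pin_q_grip; z up along the pin.
- pin_r_grip (a point): Centre of the round grip (22 mm across, 54 mm long) of one of three steel pins that look alike in their sockets. Below the grip's flat underside (shoulder) a shank 32 mm long: 9, 12 or 15 mm across, one of each; which is not told. This point is 27 mm above the shoulder, 59 mm above the foot. z along the pin, up. At the start the pin hangs upright by its shoulder, 40 mm above the worktop.
- pin_r_tip (a point): Centre of the foot face (1 mm chamfer) of the pin of point pin_r_grip; z up along the pin.
- hole_1 (a point): Centre of the mouth of the widest hole (16 mm across, 1 mm chamfer) of the hole gauge, on the plate's upper face, 40 mm above the worktop. z up, y along the row towards the widest hole.
- hole_2 (a point): Centre of the mouth of the second hole (13 mm across, 1 mm chamfer) of the hole gauge, on the plate's upper face, 40 mm above the worktop. z up, y along the row towards the widest hole.
- hole_3 (a point): Centre of the mouth of the third hole (10 mm across, 1 mm chamfer) of the hole gauge, on the plate's upper face, 40 mm above the worktop. z up, y along the row towards the widest hole.
- hole_4 (a point): Centre of the mouth of the narrowest hole (7 mm across, 1 mm chamfer) of the hole gauge, on the plate's upper face, 40 mm above the worktop. z up, y along the row towards the widest hole.
- single_seat (a point): Centre of the top of the single stand, a fixed grey block 50 x 50 x 40 mm with one upright socket (17.5 mm wide, 36 mm deep). The pin to be sized is the one that hangs here at the start; the other two hang in a like block, 50 x 100 mm, with two sockets 48 mm apart.
- coverslip_box: Small blue card box, 42 x 58 x 21 mm, loose bystander; origin at the centre of its underside.
- spare_eyepiece: Black and white microscope eyepiece, 40 mm across, 49 mm high, loose bystander; origin at the centre of its underside.
- timer: White desk timer, 62 x 64 x 20 mm, loose bystander; origin at the centre of its underside.
- pin_p: The whole pin of points pin_p_grip and pin_p_tip; origin at the centre of its foot face.
- pin_q: The whole pin of points pin_q_grip and pin_q_tip; origin at the centre of its foot face.
- pin_r: The whole pin of points pin_r_grip and pin_r_tip; origin at the centre of its foot face.
- gauge_plate: Hole gauge: fixed, rigid steel plate 56 x 150 x 12 mm, level on two feet at its ends, 28 mm open below; four through holes (16, 13, 10, 7 mm) in a row by size, 34 mm apart. A pin passes holes 1 mm or more wider than its shank and stops on a narrower one; home, its shoulder rests on the plate. Origin on the worktop under the row's middle; z up, y towards the widest hole.

How it is judged:
On the way, in this order (a step that is already met when the one before it is completed fails the run):
1. the pin from the single stand is through the widest hole: its foot 12 mm or more below the plate's upper face (((horizontal distance between pin_p_tip and hole_1 below 0.004 m and z of pin_p_tip in the frame of hole_1 below -0.012 m and distance of each of pin_q_grip, pin_r_grip from where it was at the start of the episode below 0.015 m and horizontal distance between each of pin_q_grip, pin_r_grip and single_seat above 0.05 m) or (horizontal distance between pin_q_tip and hole_1 below 0.004 m and z of pin_q_tip in the frame of hole_1 below -0.012 m and distance of each of pin_p_grip, pin_r_grip from where it was at the start of the episode below 0.015 m and horizontal distance between each of pin_p_grip, pin_r_grip and single_seat above 0.05 m) or (horizontal distance between pin_r_tip and hole_1 below 0.004 m and z of pin_r_tip in the frame of hole_1 below -0.012 m and distance of each of pin_p_grip, pin_q_grip from where it was at the start of the episode below 0.015 m and horizontal distance between each of pin_p_grip, pin_q_grip and single_seat above 0.05 m))), for 0.1 s.
2. the second hole is tried: the 12 or 9 mm pin is through it; the 15 mm pin is refused, its foot pressed on it with over 1.5 N within 3.5 mm of its centre (((horizontal distance between pin_p_tip and hole_2 below 0.0035 m and z of pin_p_tip in the frame of hole_2 above -0.004 m and angle between pin_p_tip's own z axis and vertical below 0.12 rad and contact force between pin_p and gauge_plate above 1.5 N and distance of each of pin_q_grip, pin_r_grip from where it was at the start of the episode below 0.015 m and horizontal distance between each of pin_q_grip, pin_r_grip and single_seat above 0.05 m) or (horizontal distance between pin_q_tip and hole_2 below 0.004 m and z of pin_q_tip in the frame of hole_2 below -0.012 m and distance of each of pin_p_grip, pin_r_grip from where it was at the start of the episode below 0.015 m and horizontal distance between each of pin_p_grip, pin_r_grip and single_seat above 0.05 m) or (horizontal distance between pin_r_tip and hole_2 below 0.004 m and z of pin_r_tip in the frame of hole_2 below -0.012 m and distance of each of pin_p_grip, pin_q_grip from where it was at the start of the episode below 0.015 m and horizontal distance between each of pin_p_grip, pin_q_grip and single_seat above 0.05 m))), for 0.1 s.
3. the 15 mm pin is lifted off again; the 12 mm pin is refused by the third hole likewise; the 9 mm pin is through the third hole (((z of pin_p_tip in the frame of hole_2 above 0.002 m and distance of each of pin_q_grip, pin_r_grip from where it was at the start of the episode below 0.015 m and horizontal distance between each of pin_q_grip, pin_r_grip and single_seat above 0.05 m) or (horizontal distance between pin_q_tip and hole_3 below 0.0035 m and z of pin_q_tip in the frame of hole_3 above -0.004 m and angle between pin_q_tip's own z axis and vertical below 0.12 rad and contact force between pin_q and gauge_plate above 1.5 N and distance of each of pin_p_grip, pin_r_grip from where it was at the start of the episode below 0.015 m and horizontal distance between each of pin_p_grip, pin_r_grip and single_seat above 0.05 m) or (horizontal distance between pin_r_tip and hole_3 below 0.004 m and z of pin_r_tip in the frame of hole_3 below -0.012 m and distance of each of pin_p_grip, pin_q_grip from where it was at the start of the episode below 0.015 m and horizontal distance between each of pin_p_grip, pin_q_grip and single_seat above 0.05 m))), for 0.1 s.
4. the 15 mm pin is back through the widest hole, or the 12 mm pin back through the second; the 9 mm pin is refused by the narrowest hole likewise (((horizontal distance between pin_p_tip and hole_1 below 0.004 m and z of pin_p_tip in the frame of hole_1 below -0.012 m and distance of each of pin_q_grip, pin_r_grip from where it was at the start of the episode below 0.015 m and horizontal distance between each of pin_q_grip, pin_r_grip and single_seat above 0.05 m) or (horizontal distance between pin_q_tip and hole_2 below 0.004 m and z of pin_q_tip in the frame of hole_2 below -0.012 m and distance of each of pin_p_grip, pin_r_grip from where it was at the start of the episode below 0.015 m and horizontal distance between each of pin_p_grip, pin_r_grip and single_seat above 0.05 m) or (horizontal distance between pin_r_tip and hole_4 below 0.0035 m and z of pin_r_tip in the frame of hole_4 above -0.004 m and angle between pin_r_tip's own z axis and vertical below 0.12 rad and contact force between pin_r and gauge_plate above 1.5 N and distance of each of pin_p_grip, pin_q_grip from where it was at the start of the episode below 0.015 m and horizontal distance between each of pin_p_grip, pin_q_grip and single_seat above 0.05 m))), for 0.1 s.
At the end, for the whole second after the job is handed in: The pin from the single stand stands upright (within 4 degrees), released and at rest, in the smallest hole it passes, its shoulder within 3 mm of the plate and its foot within 3 mm of the hole's centre; the other two pins are within 15 mm of their starts (((horizontal distance between pin_p_tip and hole_1 below 0.003 m and z of pin_p_tip in the frame of hole_1 below -0.029 m and angle between pin_p_tip's own z axis and vertical below 0.07 rad and linear speed of pin_p below 0.02 m/s and distance of each of pin_q_grip, pin_r_grip from where it was at the start of the episode below 0.015 m and horizontal distance between each of pin_q_grip, pin_r_grip and single_seat above 0.05 m) or (horizontal distance between pin_q_tip and hole_2 below 0.003 m and z of pin_q_tip in the frame of hole_2 below -0.029 m and angle between pin_q_tip's own z axis and vertical below 0.07 rad and linear speed of pin_q below 0.02 m/s and distance of each of pin_p_grip, pin_r_grip from where it was at the start of the episode below 0.015 m and horizontal distance between each of pin_p_grip, pin_r_grip and single_seat above 0.05 m) or (horizontal distance between pin_r_tip and hole_3 below 0.003 m and z of pin_r_tip in the frame of hole_3 below -0.029 m and angle between pin_r_tip's own z axis and vertical below 0.07 rad and linear speed of pin_r below 0.02 m/s and distance of each of pin_p_grip, pin_q_grip from where it was at the start of the episode below 0.015 m and horizontal distance between each of pin_p_grip, pin_q_grip and single_seat above 0.05 m))); the robot touches nothing.
It fails at once if a pin's foot is pressed on the gauge's upper face (foot less than 6 mm below it) with more than 25 N ((contact force between pin_p and gauge_plate above 25 N and z of pin_p_tip in the frame of hole_1 above -0.006 m) or (contact force between pin_q and gauge_plate above 25 N and z of pin_q_tip in the frame of hole_1 above -0.006 m) or (contact force between pin_r and gauge_plate above 25 N and z of pin_r_tip in the frame of hole_1 above -0.006 m)).
It fails at once if a bystander is moved more than 20 mm (distance of any of coverslip_box, spare_eyepiece, timer from where it was at the start of the episode above 0.02 m).
It also fails if it takes over 58 s, if anything falls off the work surface, if the arm or the gripper's body presses on something with over 40 N, if the wrist force passes 120 N, or if a joint passes its speed limit or range.

## Robot

A 7-joint arm with a two-finger parallel gripper is mounted at the origin on a cart in front of the work surface, level with it; the furniture and walls round the work are solid. World frame = base frame: x ahead of the robot, y to its left, z up, the work surface at z = 0. Lengths are in m, angles in rad, forces in N, time in s.
With the tool pointing down it reaches from about 0.425 to 0.875 m from the base axis. Payload 8.4 kg.
Tool frame: the origin (TCP) lies on the centre line of the jaws, within the pads' length; the fingertips stand 17 mm ahead of it and the grasp point (between the pads) lies 2 mm behind it (env.tip_extent is the distance from the TCP to the fingertips, in m); z points along the fingers, y is the line along which they close (so a half turn about z gives the same grasp; the last joint's range is limited). The gripper opens to 85 mm and grips with 20 to 120 N. Pads are 22 mm wide; open, the fingers measure 114 mm over their backs; the gripper's body (76 mm by 85 mm) begins 54 mm behind the grasp point. The pads swing forward as they close: fully open they stand 13 mm farther back than shut.
Start: joints at [-1.308, 0.333, 0.04, 1.465, -0.013, 1.343, -0.059], TCP at [0.23, 0.608, 0.248] pointing down, gripper open.
Joint ranges: [-2.58, 2.58], [-0.38, 2.09], [-1.3, 1.39], [0.25, 2.4], [-1.5, 4.64], [0.08, 2.09], [-2.65, 2.65]. Speed limits (rad/s): [2.22, 2.22, 2.79, 2.79, 3.14, 3.14, 3.14].

## Interface

Orientations are given as a unit quaternion [x, y, z, w].
In Python, from bench import env gives the robot as it stands. The module is installed in compiled form; this text tells all that it offers.
- The arm moves only by the tool jog_arm, never from a script. Its argument "deltas" is a list of rows, each a list of 3 entries, a list of its own where there are three numbers: the shift along the tool's x, y, z each as a share of 5 cm, from -1 to 1, then the turn, a rotation vector about the tool's x, y, z each as a share of pi/2 rad, from -1 to 1, then the closure, from 0 (fully open) to 1 (shut). In form: [[[dx, dy, dz], [wx, wy, wz], claw], ...]. A call has 1 to 12 rows; each row shifts and turns the commanded pose from where the row before left it, along the tool's axes as they then stand; what a row does not reach is not made up. A row lasts 1/12 s, in which the tool goes at most 41.7 mm and 7.16 degrees, less where a joint would pass 70% of its speed; a pose out of reach is approached as far as the arm can. A call with a number of a shift or a turn outside -1 to 1 is refused whole. A call with a gripper value outside its range is refused whole. The fingers move at their own pace and stop on an object; the grip force is fixed at half the most. Time passes only in rows, so rows that do not move let the fingers close. It gives the time, the measured TCP pose, the force, the opening and the grip force at its end, in the units of the state.
- env.read_state(): the state, without advancing time (a new reading comes with each control period).
- env.grab_frame(name): name is "scene" or "top" or "wrist"; returns a dict with "img" (480x640x3 uint8, red, green, blue), "vertical_fov" (degrees; the focal length in pixels is half the picture's height over the tangent of half this angle, whatever the lens; pixels are square), "cx", "cy" (the principal point, pixels), "rvec" (rotation vector, rad) and "tvec" (3), from world to camera coordinates, as OpenCV has them. Camera axes: x right, y down, z forward; pixel columns grow to the right and rows downward; lengths in m; the calibration is good to about 2 mm. A picture is of the moment at which its call begins. There is no depth.
- env.close_job(): hands the job in; it is judged then, once.
The state is a dict: "time": time; "q": joint angles; "qd": joint speeds; "effort": joint torques, N m; "eef_pos": TCP position; "tcp_rot": TCP orientation; "ft_force": force on the tool from outside, world axes, zero at the start; "torque": the same for the moment, N m; "opening": finger opening in m; "gripper_force": force on a finger pad.
Only numpy, scipy, OpenCV 4.12 (cv2) and the standard library are available. Lean on these libraries where they do the work, as an engineer would, in place of code of your own. Each camera call takes 0.05 s, during which the arm holds its last target. There are 200 camera calls.

## Working session

There is one attempt and no reset: what is moved stays moved. The work goes in short steps, Python scripts to look and compute and a tool call to move; the robot and the scene stay as the last step left them, time stands still between calls to the robot, and variables do not carry over. Pictures are saved under pics/ and viewed, at most 10 in all, crops included, and the job is handed in when it is done.

Besides the shell and the picture viewer there is one more tool, called after ">>>" as name(argument=value, ...), one argument or row to a line, values as JSON. jog_arm: Moves the arm, as the interface text tells. Shift numbers are shares of 5 cm and turn numbers shares of pi/2 rad, none past 1 either way. Its arguments: {"type":"object","properties":{"deltas":{"type":"array","items":{"type":"array"}}},"required":["deltas"]}

```bash
mkdir -p pics
cat > h.py <<'E'
import numpy as np, cv2, json
from bench import env
from scipy.spatial.transform import Rotation as R
def grab(n,f=None):
    d=env.grab_frame(n)
    if f: cv2.imwrite('pics/'+f,d['img'][:,:,::-1]); np.savez('pics/'+f+'.npz',**d)
    return d
def K(d):
    f=240/np.tan(np.radians(d['vertical_fov'])/2); return np.array([[f,0,d['cx']],[0,f,d['cy']],[0,0,1]])
def ray(d,u,v):
    Rm=cv2.Rodrigues(np.array(d['rvec'],float))[0]; t=np.array(d['tvec'],float).ravel()
    return -Rm.T@t, Rm.T@np.linalg.solve(K(d),[u,v,1])
def onz(d,u,v,z):
    c,r=ray(d,u,v); return c+r*(z-c[2])/r[2]
def proj(d,P):
    return cv2.projectPoints(np.array(P,float).reshape(-1,3),np.array(d['rvec'],float),np.array(d['tvec'],float),K(d),None)[0].reshape(-1,2)
E
python3 - <<'E'
from h import *
for n in('top','scene'):
    d=grab(n,n+'.png'); print(n,d['vertical_fov'],d['cx'],d['cy'],ray(d,320,240), d.keys())
s=env.read_state(); print(s, env.tip_extent)
E
```

```text
top 52.38577859985199 315.46881245199273 236.3007293470546 (array([0.40294571, 0.03562266, 1.3058592 ]), array([ 0.08296133, -0.01696588, -0.99648046])) dict_keys(['img', 'vertical_fov', 'cx', 'cy', 'rvec', 'tvec'])
scene 45.807402367734134 329.09551930939216 246.10837994667983 (array([0.01235128, 1.11349251, 0.61501977]), array([ 0.39629017, -0.81967205, -0.41408191])) dict_keys(['img', 'vertical_fov', 'cx', 'cy', 'rvec', 'tvec'])
{'time': 0.1, 'q': array([-1.30822017,  0.33382916,  0.03984698,  1.46619128, -0.01339945,
        1.34328713, -0.05850815]), 'qd': array([ 0.00061123, -0.00126385, -0.00044802, -0.00246672, -0.00169962,
       -0.00092901,  0.00092067]), 'effort': array([ 4.23770602e-03, -6.60017753e+01,  1.37074850e+00, -4.06472003e+01,
        1.71396334e-02,  8.94648721e-03,  1.10897542e-06]), 'eef_pos': array([0.22992812, 0.60755964, 0.24751285]), 'tcp_rot': array([ 1.79902625e-01,  9.83684157e-01, -7.19448612e-04, -8.66983260e-05]), 'ft_force': array([-0.66756142, -0.34275426,  0.56684417]), 'torque': array([0.0044423 , 0.01701143, 0.02848627]), 'gripper_force': 0.0, 'opening': 0.08598569753959268} 0.017
```

View pics/top.png

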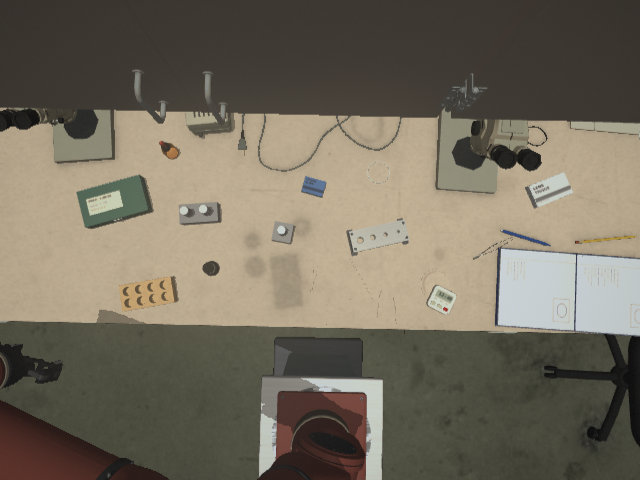

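View pics/scene.png

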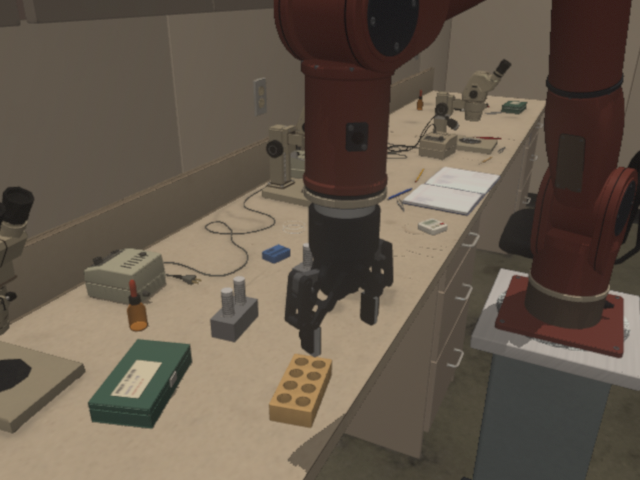

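The top view shows the single stand with its pin at (282,231). The gauge lies at (378,237) with four holes, apparently widest at the left. The double stand is at (199,213), the blue box at (314,186), the timer at (441,298) and the eyepiece at (210,268). The scene view shows the arm over the left side.

Run:
```python
from h import *
d=dict(np.load('pics/top.png.npz')); im=d['img']
c=cv2.resize(im[205:265,265:425],None,fx=5,fy=5,interpolation=cv2.INTER_CUBIC); cv2.imwrite('pics/c1.png',c[:,:,::-1])
hsv=cv2.cvtColor(im,cv2.COLOR_RGB2HSV)
roi=np.zeros((480,640),np.uint8); roi[205:265,265:425]=1
m=((hsv[...,1]<40)&(roi>0)).astype(np.uint8)
n,l,st,ce=cv2.connectedComponentsWithStats(m)
for i in range(1,n):
    if st[i,4]>60:
        r=cv2.minAreaRect(np.argwhere(l==i)[:,::-1].astype(np.float32)); print(st[i],r)
        print([onz(d,*p,.04).round(4) for p in cv2.boxPoints(r)], onz(d,*r[0],.04))
```

```text
[ 347  219   62   37 1260] ((377.82305908203125, 236.4268798828125), (25.266132354736328, 59.494102478027344), 77.24246978759766)
[array([ 0.5343, -0.0533,  0.04  ]), array([ 0.5724, -0.2048,  0.04  ]), array([ 0.508 , -0.2197,  0.04  ]), array([ 0.4703, -0.0689,  0.04  ])] [ 0.5211363  -0.13653556  0.04      ]
[272 221  22  23 375] ((282.326904296875, 231.86538696289062), (19.415494918823242, 19.219379425048828), 11.309932708740234)
[array([0.507 , 0.1418, 0.04  ]), array([0.5566, 0.1334, 0.04  ]), array([0.5477, 0.0835, 0.04  ]), array([0.4982, 0.092 , 0.04  ])] [0.52735023 0.11267438 0.04      ]
```

View pics/c1.png

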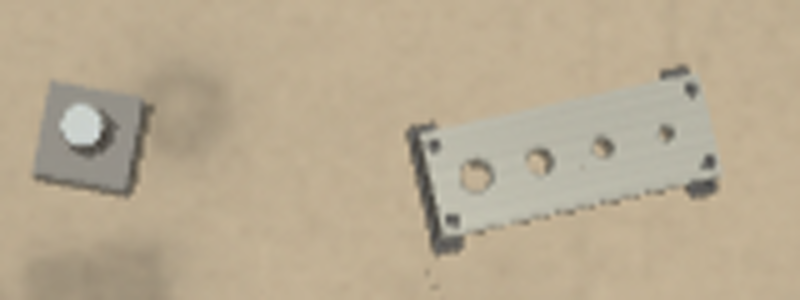

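The crop has the pin top at (82,125). The holes run from the widest at (477,175) to the narrowest at (667,132), so hole_1 is the left one. I'll compute positions and the first move.

Run:
```python
from h import *
d=dict(np.load('pics/top.png.npz'))
f=lambda x,y:(265+(x+.5)/5-.5,205+(y+.5)/5-.5)
P=onz(d,*f(82,125),.094); print('pin',P)
H=[onz(d,*f(*p),.04) for p in((477,175),(540,161),(602,147),(667,132))]
print(np.array(H).round(4),[np.linalg.norm(H[i]-H[i+1]) for i in range(3)])
r=H[0]-H[3]; ang=np.arctan2(-r[0],r[1]); print('row tilt deg',np.degrees(ang))
s=env.read_state(); Rt=R.from_quat(s['tcp_rot']).as_matrix(); y=Rt[:,1]
print('y ang',np.degrees(np.arctan2(y[1],y[0])),'x ang',np.degrees(np.arctan2(Rt[1,0],Rt[0,0])))
tx=np.array([-np.sin(ang),np.cos(ang),0]);ty=np.array([np.cos(ang),np.sin(ang),0])
dl=P-s['eef_pos']; print('tool shift after turn mm',1000*dl@tx,1000*dl@ty)
```

```text
pin [0.52764589 0.11285617 0.094     ]
[[ 0.5118 -0.0901  0.04  ]
 [ 0.5198 -0.1229  0.04  ]
 [ 0.5279 -0.1552  0.04  ]
 [ 0.5366 -0.1891  0.04  ]] [np.float64(0.033761026399495984), np.float64(0.03330280626189353), np.float64(0.03500929059751261)]
row tilt deg 14.070297746675575
y ang 69.27181475337737 x ang 159.2718220716144
tool shift after turn mm -552.2402918230853 168.5172531961488
```

>>> jog_arm(
  deltas=[
    [[0, 0, 0], [0, 0, 0.0767], 0],
    [[0, 0, 0], [0, 0, 0.0767], 0],
    [[0, 0, 0], [0, 0, 0.0767], 0],
    [[0, 0, 0], [0, 0, 0.0767], 0],
    [[0, 0, 0], [0, 0, 0.0767], 0],
    [[0, 0, 0], [0, 0, 0.0767], 0],
    [[0, 0, 0], [0, 0, 0.0767], 0],
    [[0, 0, 0], [0, 0, 0.0767], 0],
  ],
)

```text
time: 0.77
eef_pos: [0.2299, 0.6077, 0.2478]
tcp_rot: [0.618, 0.786, -0.0, 0.0]
ft_force: [0.0, 0.1, 0.9]
opening: 0.0857
gripper_force: 0.0
```

>>> jog_arm(
  deltas=[
    [[-0.6, 0.18, 0], [0, 0, 0], 0],
    [[-0.7, 0.21, 0], [0, 0, 0], 0],
    [[-0.7, 0.21, 0], [0, 0, 0], 0],
    [[-0.7, 0.21, 0], [0, 0, 0], 0],
    [[-0.7, 0.21, 0], [0, 0, 0], 0],
    [[-0.7, 0.21, 0], [0, 0, 0], 0],
    [[-0.7, 0.21, 0], [0, 0, 0], 0],
    [[-0.7, 0.21, 0], [0, 0, 0], 0],
    [[-0.7, 0.21, 0], [0, 0, 0], 0],
    [[-0.7, 0.21, 0], [0, 0, 0], 0],
    [[-0.7, 0.21, 0], [0, 0, 0], 0],
    [[-0.7, 0.21, 0], [0, 0, 0], 0],
  ],
)

```text
time: 1.77
eef_pos: [0.452, 0.2337, 0.2482]
tcp_rot: [0.615, 0.788, -0.0, -0.0]
ft_force: [1.4, 0.3, -0.3]
opening: 0.0855
gripper_force: 0.0
```

>>> jog_arm(
  deltas=[
    [[-0.7, 0.21, 0], [0, 0, 0], 0],
    [[-0.7, 0.21, 0], [0, 0, 0], 0],
    [[-0.7, 0.21, 0], [0, 0, 0], 0],
    [[-0.6, 0.2, 0], [0, 0, 0], 0],
    [[0, 0, 0], [0, 0, 0], 0],
    [[0, 0, 0], [0, 0, 0], 0],
  ],
)

```text
time: 2.27
eef_pos: [0.5251, 0.1125, 0.2481]
tcp_rot: [0.617, 0.787, -0.0, 0.0]
ft_force: [0.4, 0.1, -0.4]
opening: 0.0856
gripper_force: 0.0
```

Run:
```python
from h import *
s=env.read_state(); print({k:np.round(v,4) for k,v in s.items()})
d=grab('wrist','w1.png'); print(d['vertical_fov'],ray(d,d['cx'],d['cy']))
print(proj(d,[[.5276,.1129,.094],[.5118,-.0901,.04],s['eef_pos']]))
```

```text
{'time': np.float64(2.2667), 'q': array([-0.8431,  0.1026,  0.5949,  1.7656, -0.0591,  1.2919,  0.0067]), 'qd': array([-0.0352, -0.0074, -0.0516,  0.0109, -0.0079,  0.0018, -0.0189]), 'effort': array([  2.4715, -39.7792,   4.8638, -40.3465,   0.3794,  -0.0698,
         0.4246]), 'eef_pos': array([0.5251, 0.1125, 0.2481]), 'tcp_rot': array([ 6.17e-01,  7.87e-01, -4.00e-04,  1.00e-04]), 'ft_force': array([ 0.3517,  0.0703, -0.3653]), 'torque': array([0.0634, 0.021 , 0.0069]), 'gripper_force': np.float64(0.0), 'opening': np.float64(0.0856)}
61.33258390663045 (array([0.50693626, 0.1881899 , 0.37310062]), array([ 0.07159252, -0.2941606 , -0.95307085]))
[[325.01483126 228.59999204]
 [259.67402894 402.58741249]
 [320.93452279 345.74649067]]
```

View pics/w1.png

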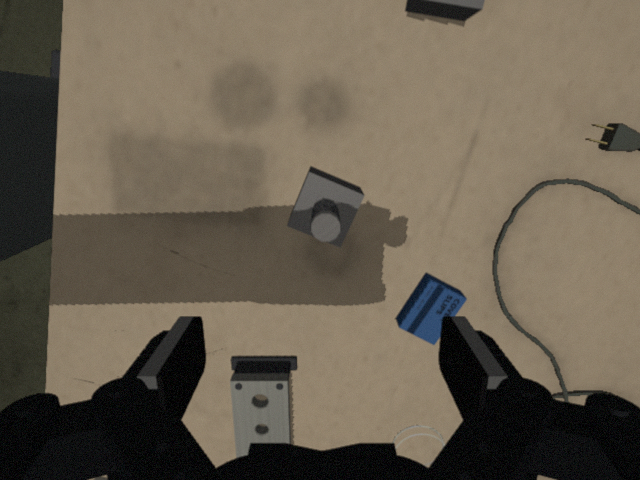

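The wrist view has the pin top at about (326,228), against a projected (325,228.6). Hole 1 is at (260,401) and hole 2 at (262,429), so top and wrist agree within about 1 px. Next I'll refine these with circle fits.

```bash
cat >> h.py <<'E'
def circ(d,P,rad,dark,win=2.2):
    """centroid of blob near projected P (radius rad m); dark/bright vs. Otsu; returns px & world at P z"""
    u,v=proj(d,P)[0]; rp=rad*K(d)[0,0]/abs((cv2.Rodrigues(np.array(d['rvec'],float))[0]@np.array(P)+np.array(d['tvec']).ravel())[2])
    w=int(win*rp)+2; x0,y0=int(u)-w,int(v)-w
    g=cv2.cvtColor(d['img'],cv2.COLOR_RGB2GRAY)[y0:y0+2*w+1,x0:x0+2*w+1]
    g=cv2.resize(g,None,fx=4,fy=4,interpolation=cv2.INTER_CUBIC)
    t,m=cv2.threshold(g,0,255,cv2.THRESH_OTSU+(cv2.THRESH_BINARY_INV if dark else 0))
    n,l,st,ce=cv2.connectedComponentsWithStats(m)
    i=min(range(1,n),key=lambda i:np.hypot(*(ce[i]-2*(2*w+1)))+(1e3 if st[i,4]<20 else 0))
    p=(ce[i]+.5)/4-.5+[x0,y0]
    return p,np.sqrt(st[i,4]/16/np.pi)/rp,onz(d,*p,P[2])
E
python3 - <<'E'
from h import *
d=dict(np.load('pics/w1.png.npz')); t=dict(np.load('pics/top.png.npz'))
for n,D in(('w',d),('t',t)):
  print(n,'pin',circ(D,[.5276,.1129,.094],.011,False,1.7))
  g=cv2.cvtColor(D['img'],cv2.COLOR_RGB2GRAY)
  print(cv2.HoughCircles(g,cv2.HOUGH_GRADIENT_ALT,1,10,param1=100,param2=.6,minRadius=8,maxRadius=25))
  for h,r in(([.5118,-.0901,.04],.008),([.5198,-.1229,.04],.0065)): print(circ(D,h,r,True,1.7))
E
```

```text
w pin (array([325.26150483, 227.27051276]), np.float64(0.9385513635440743), array([0.52753414, 0.11389931, 0.094     ]))
[[[415.       451.        19.579212]
  [325.       228.        14.656144]
  [445.       301.        16.727358]
  [187.       326.        13.722751]
  [432.       334.        12.213343]
  [456.        13.        11.284107]]]
(array([259.55388563, 401.2482588 ]), np.float64(0.9093334209850992), array([ 0.51137914, -0.08857164,  0.04      ]))
(array([261.26349348, 429.06524318]), np.float64(0.9023462216719019), array([ 0.51956184, -0.12128114,  0.04      ]))
t pin (array([280.68728861, 229.29467306]), np.float64(0.9529995421495714), array([0.52839363, 0.11365768, 0.094     ]))
[[[319.       432.        19.14856 ]
  [452.       175.        17.019539]
  [565.       311.        13.568076]
  [479.       178.        17.922129]
  [371.       124.        17.170572]
  [129.       193.        19.077448]
  [255.       265.        11.936505]
  [282.       233.        11.058126]
  [ 82.       119.        16.871458]
  [ 25.       119.        11.730086]
  [528.       159.        12.393698]
  [279.       443.        17.74688 ]
  [353.       403.        13.87873 ]
  [534.       135.        13.525642]
  [500.       155.        12.615164]
  [600.       430.        11.595009]
  [210.       266.         9.080101]]]
(array([361.08492366, 238.36641221]), np.float64(0.7436836118205155), array([ 0.51505714, -0.09291605,  0.04      ]))
(array([373.35825893, 236.15736607]), np.float64(0.8469718380272909), array([ 0.52157442, -0.12487095,  0.04      ]))
```

>>> jog_arm(
  deltas=[
    [[0.01, 0.054, 0.3], [0, 0, 0], 0],
    [[0, 0, 0.65], [0, 0, 0], 0],
    [[0, 0, 0.65], [0, 0, 0], 0],
    [[0, 0, 0.65], [0, 0, 0], 0],
    [[0, 0, 0.65], [0, 0, 0], 0],
    [[0, 0, 0.4], [0, 0, 0], 0],
    [[0, 0, 0.16], [0, 0, 0], 0],
    [[0, 0, 0], [0, 0, 0], 0],
    [[0, 0, 0], [0, 0, 0], 0.5],
    [[0, 0, 0], [0, 0, 0], 0.5],
    [[0, 0, 0], [0, 0, 0], 0.6],
    [[0, 0, 0], [0, 0, 0], 0.6],
  ],
)

```text
time: 3.32
eef_pos: [0.5278, 0.1162, 0.0766]
tcp_rot: [0.615, 0.788, 0.001, 0.0]
ft_force: [0.6, 0.1, 0.7]
opening: 0.0388
gripper_force: 0.0
```

>>> jog_arm(
  deltas=[
    [[0, 0, 0], [0, 0, 0], 1],
    [[0, 0, 0], [0, 0, 0], 1],
    [[0, 0, 0], [0, 0, 0], 1],
    [[0, 0, 0], [0, 0, 0], 1],
    [[0, 0, 0], [0, 0, 0], 1],
    [[0, 0, 0], [0, 0, 0], 1],
  ],
)

```text
time: 3.82
eef_pos: [0.5276, 0.116, 0.0762]
tcp_rot: [0.615, 0.788, 0.001, 0.0]
ft_force: [-2.0, 0.4, 7.3]
opening: 0.0206
gripper_force: 58.5
```

>>> jog_arm(
  deltas=[
    [[0, 0, -0.2], [0, 0, 0], 1],
    [[0, 0, -0.5], [0, 0, 0], 1],
    [[0, 0, -0.5], [0, 0, 0], 1],
    [[-0.4, -0.13, 0], [0, 0, 0], 1],
    [[-0.6, -0.2, 0], [0, 0, 0], 1],
    [[-0.6, -0.2, 0], [0, 0, 0], 1],
    [[-0.6, -0.2, 0], [0, 0, 0], 1],
    [[-0.6, -0.2, 0], [0, 0, 0], 1],
    [[-0.6, -0.2, 0], [0, 0, 0], 1],
    [[-0.45, -0.17, 0], [0, 0, 0], 1],
    [[0, 0, 0], [0, 0, 0], 1],
    [[0, 0, 0], [0, 0, 0], 1],
  ],
)

```text
time: 4.82
eef_pos: [0.5105, -0.0883, 0.1359]
tcp_rot: [0.617, 0.787, 0.0, 0.0]
ft_force: [0.4, 0.6, -0.7]
opening: 0.0205
gripper_force: 58.7
```

Run:
```python
from h import *
d=grab('wrist','w2.png')
s=env.read_state(); print(s['eef_pos'],s['tcp_rot'].round(4),s['qd'].round(3),s['ft_force'].round(1),s['opening'])
Rt=R.from_quat(s['tcp_rot']).as_matrix()
print(Rt.round(3)); print(proj(d,[s['eef_pos'],s['eef_pos']+Rt@[-.0024,0,.068],[.5114,-.0886,.04]]))
c=cv2.resize(d['img'][240:440,200:440],(720,600),interpolation=cv2.INTER_CUBIC);cv2.imwrite('pics/c2.png',c[:,:,::-1])
```

```text
[ 0.51072279 -0.0867069   0.13571134] [ 6.158e-01  7.879e-01  2.000e-04 -1.000e-04] [-0.023  0.004 -0.023 -0.001 -0.005 -0.003 -0.001] [-0.6  0.8 -0.6] 0.0205684116685869
[[-0.242  0.97   0.   ]
 [ 0.97   0.242  0.   ]
 [ 0.     0.    -1.   ]]
[[322.77309289 341.82146957]
 [322.48641275 275.01287347]
 [322.70683255 256.3120478 ]]
```

View pics/c2.png

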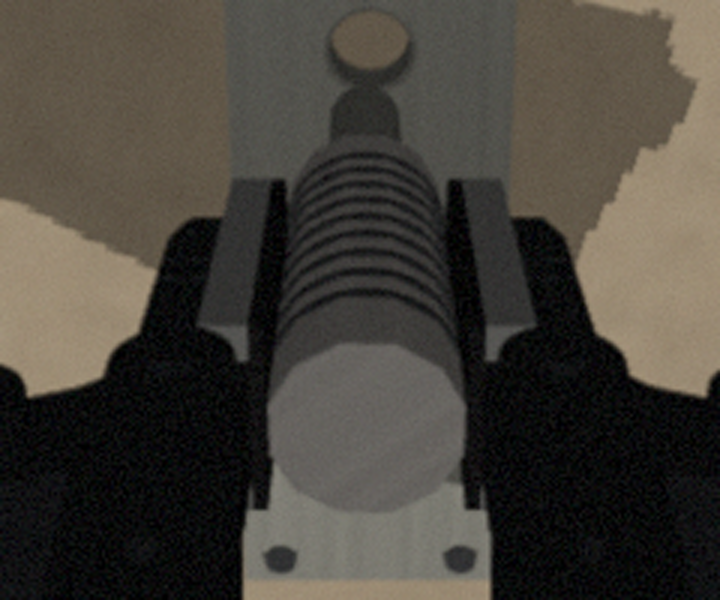

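The crop has the shank (about 66 crop px, roughly 11.5–12 mm) just behind hole 1. The hole mouth is centred at crop (370,48), the pin top at (367,427) and the foot's front edge at (365,86). This looks like the 12 mm pin.

Run:
```python
from h import *
d=dict(np.load('pics/w2.png.npz')); f=lambda x,y:(200+(x+.5)/3-.5,240+(y+.5)/3-.5)
c=np.array([0.5107,-.0867,0]); X=np.array([-.242,.97,0]);Y=np.array([.97,.242,0])
def sh(n,p): q=p-c; print(n,p.round(4),'tool mm',(q@X*1e3).round(2),(q@Y*1e3).round(2))
sh('top',onz(d,*f(367,427),.1540))
a=onz(d,*f(365,86),.0685); sh('foot front edge (r5-6)',a)
sh('foot L',onz(d,*f(332,110),.069));sh('foot R',onz(d,*f(399,110),.069))
for i,y in((0,48),): sh('hole1',onz(d,*f(370,y),.04))
sh('mouth top',onz(d,*f(370,9),.04));sh('mouth L',onz(d,*f(328,48),.04));sh('mouth R',onz(d,*f(412,48),.04))
```

```text
top [ 0.5112 -0.0898  0.154 ] tool mm -3.09 -0.27
foot front edge (r5-6) [ 0.5098 -0.0853  0.0685] tool mm 1.6 -0.54
foot L [ 0.5053 -0.0907  0.069 ] tool mm -2.56 -6.17
foot R [ 0.5164 -0.088   0.069 ] tool mm -2.6 5.24
hole1 [ 0.5115 -0.0882  0.04  ] tool mm -1.62 0.39
mouth top [ 0.5096 -0.0805  0.04  ] tool mm 6.27 0.41
mouth L [ 0.5036 -0.0901  0.04  ] tool mm -1.59 -7.71
mouth R [ 0.5193 -0.0862  0.04  ] tool mm -1.65 8.49
```

>>> jog_arm(
  deltas=[
    [[0.034, 0.016, 0.1], [0, 0, 0], 1],
    [[0, 0, 0.15], [0, 0, 0], 1],
    [[0, 0, 0.15], [0, 0, 0], 1],
    [[0, 0, 0.06], [0, 0, 0], 1],
    [[0, 0, 0], [0, 0, 0], 1],
    [[0, 0, 0], [0, 0, 0], 1],
    [[0, 0, 0], [0, 0, 0], 1],
  ],
)

```text
time: 5.45
eef_pos: [0.5112, -0.0849, 0.1124]
tcp_rot: [0.615, 0.788, -0.0, 0.0]
ft_force: [-0.5, -0.1, -0.9]
opening: 0.0205
gripper_force: 58.7
```

Run:
```python
from h import *
d=grab('wrist','w3.png')
s=env.read_state(); print(s['eef_pos'],s['tcp_rot'].round(4),s['qd'].round(3),s['ft_force'].round(1))
c=cv2.resize(d['img'][240:340,260:390],(780,600),interpolation=cv2.INTER_CUBIC);cv2.imwrite('pics/c3.png',cv2.convertScaleAbs(c[:,:,::-1],alpha=1.8))
```

```text
[ 0.51127963 -0.08497497  0.11252732] [6.154e-01 7.882e-01 0.000e+00 1.000e-04] [-0.002 -0.002  0.001  0.001  0.002  0.001  0.   ] [ 0.3  0.  -0.5]
```

View pics/c3.png

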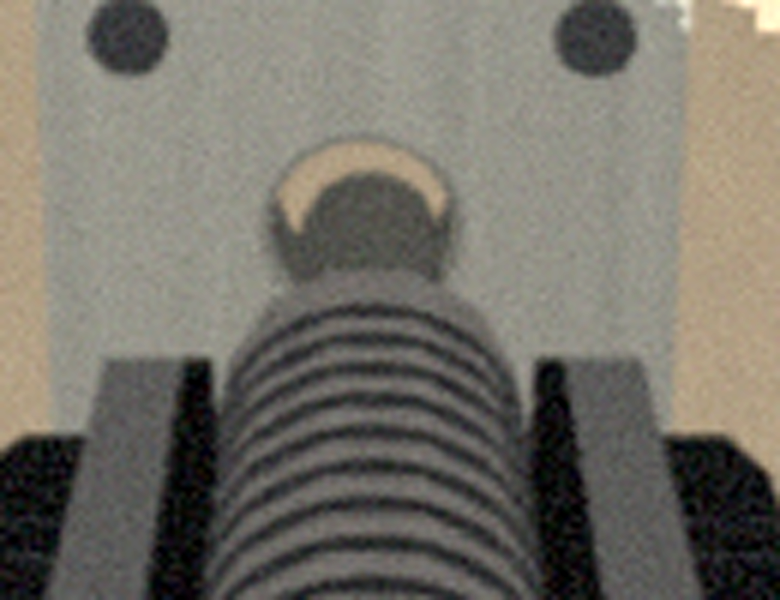

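The crop shows the foot just above hole 1: the foot spans 302–442 with its front edge at 172, and the hole spans 275–452 with its front edge at 137.

Run:
```python
from h import *
d=dict(np.load('pics/w3.png.npz')); f=lambda x,y:(260+(x+.5)/6-.5,240+(y+.5)/6-.5)
c=np.array([0.5113,-.085,0]); X=np.array([-.242,.97,0]);Y=np.array([.97,.242,0])
def sh(n,p): q=p-c; print(n,'tool mm',(q@X*1e3).round(2),(q@Y*1e3).round(2))
sh('foot front',onz(d,*f(371,172),.0449));sh('foot L',onz(d,*f(302,225),.0455));sh('foot R',onz(d,*f(442,225),.0455))
sh('hole front',onz(d,*f(363,137),.04));sh('hole L',onz(d,*f(273,205),.04));sh('hole R',onz(d,*f(453,205),.04))
```

```text
foot front tool mm 3.16 0.05
foot L tool mm -1.45 -5.83
foot R tool mm -1.45 6.09
hole front tool mm 4.5 -0.65
hole L tool mm -1.83 -8.53
hole R tool mm -1.83 7.21
```

>>> jog_arm(
  deltas=[
    [[-0.01, -0.013, 0], [0, 0, 0], 1],
    [[0, 0, 0.05], [0, 0, 0], 1],
    [[0, 0, 0.05], [0, 0, 0], 1],
    [[0, 0, 0.05], [0, 0, 0], 1],
    [[0, 0, 0.05], [0, 0, 0], 1],
    [[0, 0, 0], [0, 0, 0], 1],
  ],
)

```text
time: 6.0
eef_pos: [0.5102, -0.0855, 0.1017]
tcp_rot: [0.615, 0.788, -0.0, -0.0]
ft_force: [-0.0, -0.6, -0.9]
opening: 0.0205
gripper_force: 58.7
```

>>> jog_arm(
  deltas=[
    [[0, 0, 0.08], [0, 0, 0], 1],
    [[0, 0, 0.08], [0, 0, 0], 1],
    [[0, 0, 0.08], [0, 0, 0], 1],
    [[0, 0, 0.06], [0, 0, 0], 1],
    [[0, 0, 0], [0, 0, 0], 1],
    [[0, 0, 0], [0, 0, 0], 1],
    [[0, 0, 0], [0, 0, 0], 1],
    [[0, 0, 0], [0, 0, 0], 1],
  ],
)

```text
time: 6.67
eef_pos: [0.5108, -0.0856, 0.0875]
tcp_rot: [0.615, 0.788, 0.0, 0.0]
ft_force: [0.2, 0.2, -1.3]
opening: 0.0207
gripper_force: 58.7
```

Run:
```python
from h import *
d=grab('wrist','w4.png')
s=env.read_state(); print(s['eef_pos'],s['tcp_rot'].round(4),s['qd'].round(3),s['ft_force'].round(1),s['torque'].round(2))
```

```text
[ 0.51073537 -0.08556809  0.08750224] [6.154e-01 7.882e-01 1.000e-04 1.000e-04] [ 0.001 -0.003  0.     0.001 -0.001 -0.002 -0.001] [-0.1  0.1 -1.3] [ 0.01 -0.06 -0.01]
```

>>> jog_arm(
  deltas=[
    [[0, 0, -0.1], [0, 0, 0], 1],
    [[0, 0, -0.2], [0, 0, 0], 1],
    [[0, 0, -0.2], [0, 0, 0], 1],
    [[0, 0, -0.06], [0, 0, 0], 1],
    [[0, 0, 0], [0, 0, 0], 1],
    [[-0.2, 0, 0], [0, 0, 0], 1],
    [[-0.28, 0, 0], [0, 0, 0], 1],
    [[-0.2, 0, 0], [0, 0, 0], 1],
    [[0, 0, 0], [0, 0, 0], 1],
    [[0, 0, 0], [0, 0, 0], 1],
    [[0, 0, 0], [0, 0, 0], 1],
    [[0, 0, 0], [0, 0, 0], 1],
  ],
)

```text
time: 7.72
eef_pos: [0.5187, -0.1178, 0.1152]
tcp_rot: [0.615, 0.788, 0.0, -0.0]
ft_force: [0.2, 0.4, -0.2]
opening: 0.0211
gripper_force: 58.7
```

Run:
```python
from h import *
d=grab('wrist','w5.png')
s=env.read_state(); print(s['eef_pos'],s['tcp_rot'].round(4),s['qd'].round(3),s['ft_force'].round(1))
print((s['eef_pos']-[0.51074,-.08557,0])@[-.242,.970,0],(s['eef_pos']-[0.51074,-.08557,0])@[.97,.242,0])
c=cv2.resize(d['img'][210:310,260:390],(780,600),interpolation=cv2.INTER_CUBIC);cv2.imwrite('pics/c5.png',cv2.convertScaleAbs(c[:,:,::-1],alpha=1.8))
```

```text
[ 0.51876583 -0.11778693  0.11521922] [ 6.150e-01  7.885e-01  0.000e+00 -2.000e-04] [-0.     0.     0.002 -0.002 -0.001 -0.001  0.002] [-0.2 -0.3 -1. ]
-0.0331926749310798 -1.1447512297957173e-05
```

View pics/c5.png

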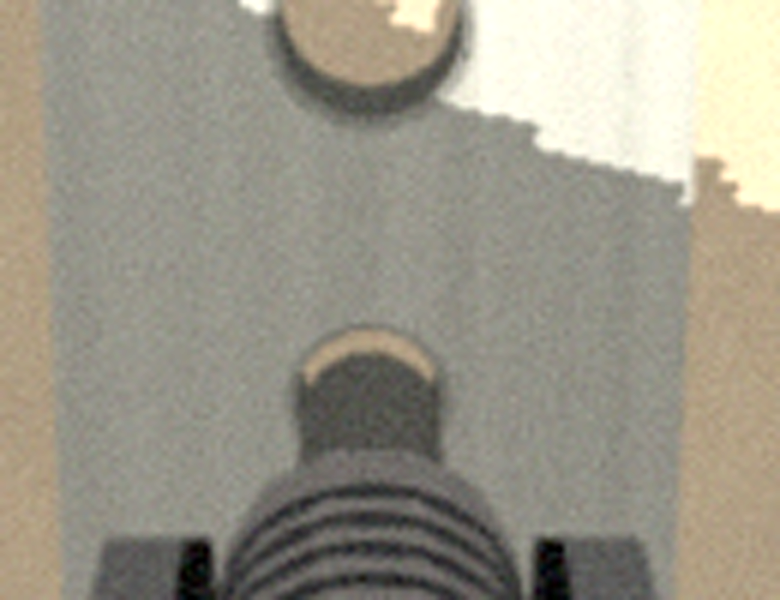

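Hole 2 now sits under the foot: hole 296–440 with its front edge at 327, foot 300–442 with its front edge at 352.

Run:
```python
from h import *
d=dict(np.load('pics/w5.png.npz')); f=lambda x,y:(260+(x+.5)/6-.5,210+(y+.5)/6-.5)
c=np.array([0.51877,-.11779,0]); X=np.array([-.242,.97,0]);Y=np.array([.97,.242,0])
def sh(n,p): q=p-c; print(n,'tool mm',(q@X*1e3).round(2),(q@Y*1e3).round(2))
sh('foot front',onz(d,*f(371,352),.048));sh('foot L',onz(d,*f(300,405),.0485));sh('foot R',onz(d,*f(442,405),.0485))
sh('hole2 front',onz(d,*f(368,328),.04));sh('hole L',onz(d,*f(296,385),.04));sh('hole R',onz(d,*f(441,385),.04))
sh('hole1 L',onz(d,*f(272,30),.04));sh('hole1 R',onz(d,*f(464,30),.04));sh('h1 bottom',onz(d,*f(368,120),.04))
```

```text
foot front tool mm 3.26 0.05
foot L tool mm -1.38 -5.99
foot R tool mm -1.37 6.09
hole2 front tool mm 2.42 -0.22
hole L tool mm -2.97 -6.6
hole R tool mm -2.96 6.25
hole1 L tool mm 29.32 -8.35
hole1 R tool mm 29.33 7.9
h1 bottom tool mm 21.42 -0.23
```

>>> jog_arm(
  deltas=[
    [[-0.028, -0.004, 0.04], [0, 0, 0], 1],
    [[0, 0, 0.04], [0, 0, 0], 1],
    [[0, 0, 0.02], [0, 0, 0], 1],
    [[0, 0, 0.02], [0, 0, 0], 1],
    [[0, 0, 0.02], [0, 0, 0], 1],
    [[0, 0, 0.02], [0, 0, 0], 1],
    [[0, 0, 0.01], [0, 0, 0], 1],
    [[0, 0, 0], [0, 0, 0], 1],
  ],
)

```text
time: 8.43
eef_pos: [0.5189, -0.1199, 0.1067]
tcp_rot: [0.615, 0.788, -0.0, -0.0]
ft_force: [-0.1, 0.5, -1.3]
opening: 0.0208
gripper_force: 58.7
```

>>> jog_arm(
  deltas=[
    [[0, 0, 0.015], [0, 0, 0], 1],
    [[0, 0, 0.015], [0, 0, 0], 1],
    [[0, 0, 0], [0, 0, 0], 1],
  ],
)

```text
time: 8.68
eef_pos: [0.5189, -0.1199, 0.1052]
tcp_rot: [0.615, 0.788, -0.0, -0.0]
ft_force: [0.2, 0.2, -0.9]
opening: 0.0205
gripper_force: 58.7
```

>>> jog_arm(
  deltas=[
    [[0, 0, 0.015], [0, 0, 0], 1],
    [[0, 0, 0.015], [0, 0, 0], 1],
    [[0, 0, 0], [0, 0, 0], 1],
  ],
)

```text
time: 8.93
eef_pos: [0.5189, -0.1199, 0.1037]
tcp_rot: [0.615, 0.788, -0.0, -0.0]
ft_force: [-0.4, 0.8, -1.4]
opening: 0.0207
gripper_force: 58.7
```

>>> jog_arm(
  deltas=[
    [[0, 0, 0.04], [0, 0, 0], 1],
    [[0, 0, 0.04], [0, 0, 0], 1],
    [[0, 0, 0.04], [0, 0, 0], 1],
    [[0, 0, 0.04], [0, 0, 0], 1],
    [[0, 0, 0.06], [0, 0, 0], 1],
    [[0, 0, 0.06], [0, 0, 0], 1],
    [[0, 0, 0], [0, 0, 0], 1],
    [[0, 0, 0], [0, 0, 0], 1],
    [[0, 0, 0], [0, 0, 0], 1],
  ],
)

```text
time: 9.68
eef_pos: [0.519, -0.12, 0.0898]
tcp_rot: [0.615, 0.788, -0.0, 0.0]
ft_force: [0.2, 0.8, -1.2]
opening: 0.02
gripper_force: 58.7
```

>>> jog_arm(
  deltas=[
    [[0, 0, -0.1], [0, 0, 0], 1],
    [[0, 0, -0.2], [0, 0, 0], 1],
    [[0, 0, -0.16], [0, 0, 0], 1],
    [[0, 0, -0.06], [0, 0, 0], 1],
    [[0, 0, 0], [0, 0, 0], 1],
    [[-0.2, 0, 0], [0, 0, 0], 1],
    [[-0.28, 0, 0], [0, 0, 0], 1],
    [[-0.2, 0, 0], [0, 0, 0], 1],
    [[0, 0, 0], [0, 0, 0], 1],
    [[0, 0, 0], [0, 0, 0], 1],
    [[0, 0, 0], [0, 0, 0], 1],
    [[0, 0, 0], [0, 0, 0], 1],
  ],
)

```text
time: 10.68
eef_pos: [0.5271, -0.1523, 0.1156]
tcp_rot: [0.615, 0.788, -0.0, -0.0]
ft_force: [-0.9, 0.6, -1.3]
opening: 0.0206
gripper_force: 58.8
```

Run:
```python
from h import *
s=env.read_state(); e=(s['eef_pos']-[0.519,-.12,0]); print(s['eef_pos'].round(4),s['qd'].round(3),s['ft_force'].round(1), e@[-.242,.970,0],e@[.97,.242,0])
```

```text
[ 0.5271 -0.1523  0.1156] [-0.002 -0.004 -0.     0.002 -0.    -0.002  0.003] [-0.9  0.6 -1.3] -0.033313070890927984 4.0715182203995414e-05
```

>>> jog_arm(
  deltas=[
    [[-0.014, 0, 0.06], [0, 0, 0], 1],
    [[0, 0, 0.05], [0, 0, 0], 1],
    [[0, 0, 0.02], [0, 0, 0], 1],
    [[0, 0, 0], [0, 0, 0], 1],
    [[0, 0, 0], [0, 0, 0], 1],
  ],
)

```text
time: 11.1
eef_pos: [0.5273, -0.1535, 0.1092]
tcp_rot: [0.615, 0.788, -0.0, -0.0]
ft_force: [0.0, -0.3, -0.5]
opening: 0.0203
gripper_force: 58.8
```

>>> jog_arm(
  deltas=[
    [[0, 0, 0.01], [0, 0, 0], 1],
    [[0, 0, 0.01], [0, 0, 0], 1],
    [[0, 0, 0], [0, 0, 0], 1],
  ],
)

```text
time: 11.35
eef_pos: [0.5274, -0.1536, 0.1083]
tcp_rot: [0.615, 0.788, -0.0, 0.0]
ft_force: [1.0, -1.1, -1.3]
opening: 0.0208
gripper_force: 58.8
```

>>> jog_arm(
  deltas=[
    [[0, 0, 0.01], [0, 0, 0], 1],
    [[0, 0, 0], [0, 0, 0], 1],
  ],
)

```text
time: 11.52
eef_pos: [0.5275, -0.1537, 0.1081]
tcp_rot: [0.615, 0.788, 0.0, 0.0]
ft_force: [-0.2, 0.4, 2.6]
opening: 0.0208
gripper_force: 59.1
```

>>> jog_arm(
  deltas=[
    [[0, 0, 0.006], [0, 0, 0], 1],
    [[0, 0, 0], [0, 0, 0], 1],
  ],
)

```text
time: 11.68
eef_pos: [0.5276, -0.1537, 0.108]
tcp_rot: [0.615, 0.788, 0.0, 0.0]
ft_force: [-2.7, 1.4, 6.0]
opening: 0.0205
gripper_force: 59.4
```

>>> jog_arm(
  deltas=[
    [[0, 0, 0], [0, 0, 0], 1],
    [[0, 0, 0], [0, 0, 0], 1],
    [[0, 0, 0], [0, 0, 0], 1],
    [[0, 0, 0], [0, 0, 0], 1],
    [[0, 0, 0], [0, 0, 0], 1],
    [[0, 0, 0], [0, 0, 0], 1],
  ],
)

```text
time: 12.18
eef_pos: [0.5276, -0.1537, 0.108]
tcp_rot: [0.615, 0.788, 0.0, 0.0]
ft_force: [-2.4, 0.5, 6.6]
opening: 0.0206
gripper_force: 59.4
```

>>> jog_arm(
  deltas=[
    [[0, 0, -0.06], [0, 0, 0], 1],
    [[0, 0, -0.12], [0, 0, 0], 1],
    [[0, 0, 0], [0, 0, 0], 1],
    [[0.2, 0, 0], [0, 0, 0], 1],
    [[0.296, -0.003, 0], [0, 0, 0], 1],
    [[0.2, 0, 0], [0, 0, 0], 1],
    [[0, 0, 0], [0, 0, 0], 1],
    [[0, 0, 0], [0, 0, 0], 1],
    [[0, 0, 0], [0, 0, 0], 1],
    [[0, 0, 0], [0, 0, 0], 1],
  ],
)

```text
time: 13.02
eef_pos: [0.5189, -0.1205, 0.1166]
tcp_rot: [0.616, 0.788, -0.0, 0.0]
ft_force: [-0.4, 0.3, -1.1]
opening: 0.0204
gripper_force: 58.9
```

Run:
```python
from h import *
s=env.read_state(); e=(s['eef_pos']-[0.519,-.12,0]); print(s['eef_pos'].round(4),s['qd'].round(3),s['ft_force'].round(1), e@[-.242,.970,0],e@[.97,.242,0])
```

```text
[ 0.5189 -0.1205  0.1166] [ 0.004  0.002  0.    -0.    -0.     0.002 -0.002] [-0.4  0.3 -1.1] -0.00046589208462257363 -0.00020410659464673944
```

>>> jog_arm(
  deltas=[
    [[0.008, 0.003, 0.08], [0, 0, 0], 1],
    [[0, 0, 0.06], [0, 0, 0], 1],
    [[0, 0, 0.04], [0, 0, 0], 1],
    [[0, 0, 0], [0, 0, 0], 1],
    [[0, 0, 0.015], [0, 0, 0], 1],
    [[0, 0, 0.015], [0, 0, 0], 1],
    [[0, 0, 0.015], [0, 0, 0], 1],
    [[0, 0, 0], [0, 0, 0], 1],
  ],
)

```text
time: 13.68
eef_pos: [0.5188, -0.1195, 0.1052]
tcp_rot: [0.615, 0.788, -0.0, -0.0]
ft_force: [-0.4, -0.2, -1.9]
opening: 0.0205
gripper_force: 58.9
```

>>> jog_arm(
  deltas=[
    [[0, 0, 0.015], [0, 0, 0], 1],
    [[0, 0, 0.015], [0, 0, 0], 1],
    [[0, 0, 0.02], [0, 0, 0], 1],
    [[0, 0, 0], [0, 0, 0], 1],
  ],
)

```text
time: 14.02
eef_pos: [0.5188, -0.1194, 0.1026]
tcp_rot: [0.615, 0.788, -0.0, -0.0]
ft_force: [0.4, -0.3, -0.9]
opening: 0.0208
gripper_force: 58.9
```

>>> jog_arm(
  deltas=[
    [[0, 0, 0.08], [0, 0, 0], 1],
    [[0, 0, 0.1], [0, 0, 0], 1],
    [[0, 0, 0.1], [0, 0, 0], 1],
    [[0, 0, 0.1], [0, 0, 0], 1],
    [[0, 0, 0.08], [0, 0, 0], 1],
    [[0, 0, 0.04], [0, 0, 0], 1],
    [[0, 0, 0], [0, 0, 0], 1],
    [[0, 0, 0], [0, 0, 0], 1],
  ],
)

```text
time: 14.68
eef_pos: [0.5189, -0.1196, 0.0777]
tcp_rot: [0.615, 0.788, -0.0, -0.0]
ft_force: [-0.0, -0.8, -0.6]
opening: 0.0204
gripper_force: 58.9
```

>>> jog_arm(
  deltas=[
    [[0, 0, 0.01], [0, 0, 0], 1],
    [[0, 0, 0.01], [0, 0, 0], 1],
    [[0, 0, 0], [0, 0, 0], 1],
  ],
)

```text
time: 14.93
eef_pos: [0.519, -0.1194, 0.0769]
tcp_rot: [0.615, 0.788, 0.0, 0.0]
ft_force: [0.5, -0.3, -1.5]
opening: 0.0205
gripper_force: 58.9
```

>>> jog_arm(
  deltas=[
    [[0, 0, 0.012], [0, 0, 0], 1],
    [[0, 0, 0.008], [0, 0, 0], 1],
    [[0, 0, 0], [0, 0, 0], 1],
  ],
)

```text
time: 15.18
eef_pos: [0.519, -0.1195, 0.0762]
tcp_rot: [0.615, 0.788, 0.0, 0.0]
ft_force: [-1.9, 0.6, 4.4]
opening: 0.0207
gripper_force: 59.1
```

>>> jog_arm(
  deltas=[
    [[0, 0, 0], [0, 0, 0], 0.6],
    [[0, 0, 0], [0, 0, 0], 0.6],
    [[0, 0, 0], [0, 0, 0], 0.4],
    [[0, 0, 0], [0, 0, 0], 0],
    [[0, 0, 0], [0, 0, 0], 0],
    [[0, 0, 0], [0, 0, 0], 0],
    [[0, 0, -0.2], [0, 0, 0], 0],
    [[0, 0, -0.5], [0, 0, 0], 0],
    [[0, 0, -0.6], [0, 0, 0], 0],
    [[0, 0, -0.6], [0, 0, 0], 0],
    [[0, 0, -0.5], [0, 0, 0], 0],
    [[0, 0, 0], [0, 0, 0], 0],
  ],
)

```text
time: 16.18
eef_pos: [0.5213, -0.1204, 0.2014]
tcp_rot: [0.616, 0.788, 0.002, 0.003]
ft_force: [0.1, -0.6, 0.8]
opening: 0.0853
gripper_force: 0.0
```

Run:
```python
from h import *
d=grab('wrist','w6.png'); s=env.read_state(); print(s['eef_pos'],s['opening'],s['qd'].round(3))
p=proj(d,[[.5197,-.1222,.094],[.5197,-.1222,.04]]); print(p)
u,v=p[0].astype(int); c=cv2.resize(d['img'][max(0,v-80):v+80,u-100:u+100],None,fx=3.5,fy=3.5); cv2.imwrite('pics/c6.png',cv2.convertScaleAbs(c[:,:,::-1],alpha=1.6))
```

```text
[ 0.52042502 -0.11992578  0.19899569] 0.08563401183826362 [ 0.008  0.04  -0.013  0.058 -0.018 -0.03   0.014]
[[316.72922417 251.02236677]
 [317.06065092 227.23751782]]
```

View pics/c6.png

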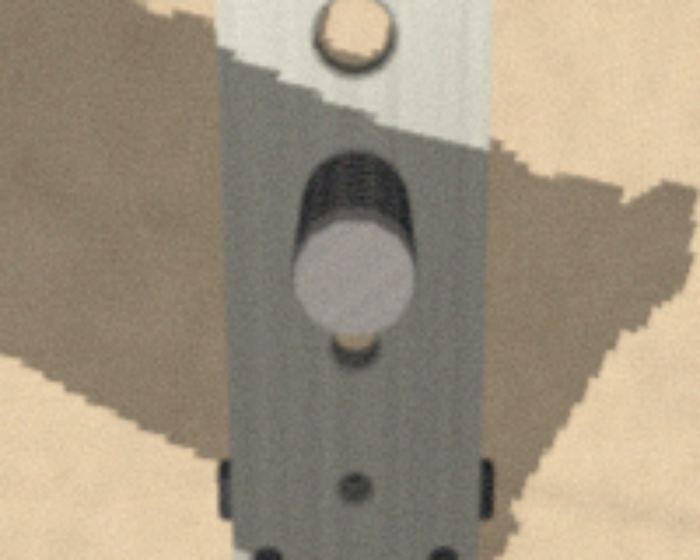

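The pin stands upright in hole 2, shoulder on the plate. Its top is at crop (354,275), with hole 1 at (354,30) above it and hole 3 at (356,345) below. The gripper is clear.

>>> jog_arm(
  deltas=[
    [[0, 0, 0], [0, 0, 0], 0],
    [[0, 0, 0], [0, 0, 0], 0],
    [[0, 0, 0], [0, 0, 0], 0],
    [[0, 0, 0], [0, 0, 0], 0],
  ],
)

```text
time: 16.57
eef_pos: [0.5183, -0.1194, 0.1949]
tcp_rot: [0.615, 0.788, -0.001, -0.001]
ft_force: [-0.3, -0.3, 0.7]
opening: 0.0851
gripper_force: 0.0
```

```bash
python3 -c "
from bench import env
print(env.close_job())"
```

```text
the job is handed in; nothing more can be done
None
```

The pin measures as the 12 mm one: it passed holes 1 and 2, hole 3 refused it at about 7 N for half a second, and it now stands home and released in hole 2; the job is handed in, with no verdict returned.

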